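# Release the reactor stirrer's transport lock

## Task

Two stirrers stand on the bench. On the one that carries the steel pressure reactor (the other's mantle is empty), slide the black transport lock knob away from the mantle, fully to its end stop by the front panel, and let go of it. Leave the lock of the empty stirrer as it is.

Things in the scene. Friction and masses are not known exactly. Their poses are not given: they have to be found in the camera images.
- stirrer_reactor: Blue bench stirrer, fixed, 340 x 180 mm, flat deck 70 mm high, with a cream round mantle (diameter 120, top at 154 mm) holding a steel pressure reactor with bolts and a valve (232 mm high in all). Origin: centre of the footprint at bench level. Its x axis runs from the sloping display panel (-x end) to the mantle (axis at x = +105 mm), z up; lock on the midline y = 0.
- lock_reactor_top (a point): Centre of the top face of the reactor stirrer's black lock knob, 118 mm above the bench. Upright block 18 mm along the stirrer's x, 24 mm along y, 40 mm tall (28 mm wide foot, lowest 8 mm) on a 32 mm wide, 8 mm high track; 70 mm of clear deck on either side along y. Low stop block at the track's front end, thin bolt behind the knob. Axes as the stirrer's; it slides along -x to release.
- lock_reactor (a joint): Slide of that knob, in m: 0 = bolt fully in the keeper by the mantle (knob at x = -20 mm of the stirrer), 0.05 = front end stop, released (x = -70 mm). Grows as the knob slides away from the mantle towards the display panel. Starts between 0 and 0.015. About 3 N of friction, no spring: it stays where it is left.
- lock_empty_top (a point): Centre of the top face of the same knob on the other stirrer, which is alike but has an open, empty mantle. Not to be moved. The two stirrers swap places between starts.

How it is judged:
At the end, for the whole second after the job is handed in: The reactor stirrer's lock knob rests within 6 mm of its front end stop (joint value above 0.044) and the empty stirrer's lock was never moved by more than 8 mm (value of joint lock_reactor above 0.044 m and velocity of joint lock_reactor between -0.005 and 0.005 m/s); the robot touches nothing.
It fails at once if the empty stirrer's lock knob was moved by more than 8 mm (distance of lock_empty_top from where it was at the start of the episode above 0.008 m).
It also fails if it takes over 32 s, if anything falls off the work surface, if the arm or the gripper's body presses on something with over 40 N, if the wrist force passes 120 N, or if a joint passes its speed limit or range.

## Robot

A 6-joint arm with a two-finger parallel gripper is mounted at the origin on the work surface. World frame = base frame: x ahead of the robot, y to its left, z up, the work surface at z = 0. Lengths are in m, angles in rad, forces in N, time in s.
With the tool pointing down it reaches from about 0.25 to 0.725 m from the base axis. Payload 4 kg.
Tool frame: the origin (TCP) lies on the front face of the gripper's body, between the roots of the fingers; the fingertips stand 73 mm ahead of it and the grasp point (between the pads) lies bot.tcp_to_grasp ahead of it (bot.tcp_to_grasp is the distance from the TCP to the grasp point, in m); z points along the fingers, y is the line along which they close (so a half turn about z gives the same grasp; the last joint's range is limited). The gripper opens to 85 mm and grips with 20 to 120 N. Pads are 22 mm wide; open, the fingers measure 114 mm over their backs; the gripper's body (76 mm by 85 mm) begins 54 mm behind the grasp point. The pads swing forward as they close: fully open they stand 13 mm farther back than shut.
Start: joints at [1.195, 0.241, 0.005, 1.335, 0, 1.571], TCP at [0.184, 0.465, 0.304] pointing down, gripper open.
Joint ranges: [-2.72, 2.72], [-1.05, 1.87], [-1.09, 1.28], [-1.99, 2.15], [-1.42, 1.44], [-3.14, 3.14]. Speed limits (rad/s): [2.79, 2.79, 3.14, 3.14, 3.14, 3.14].

## Interface

Orientations are given as a unit quaternion [x, y, z, w].
In Python, from workcell import bot gives the robot as it stands.
- The arm moves only by the shell command python3 -m jog 'ROWS' [OPENING]. ROWS is JSON, one flat list of numbers, 6 for each row, row after row: the shift along the world's x, y, z scaled (see below), then the turn, a rotation vector about the world's x, y, z scaled (see below). In form: [tx, ty, tz, wx, wy, wz, tx, ty, tz, wx, wy, wz, ...]. A call has 1 to 10 rows; each row is the pose to reach, as a shift and turn from the pose commanded when the call began; what a row does not reach only later rows make up. The controller multiplies each number of a shift by 800 mm and each number of a turn by 2 rad. A row lasts 1/12 s, in which the tool goes at most 41.7 mm and 7.16 degrees, less where a joint would pass 70% of its speed; a pose out of reach is approached as far as the arm can. A call with a number of a shift or a turn outside -1 to 1 is refused whole. A call with a gripper value outside its range is refused whole. OPENING is the opening, from -1 (shut) to 1 (fully open), set as the call begins (- or left out, the last holds). The fingers move at their own pace and stop on an object; the grip force is fixed at half the most. Time passes only in rows, so rows that repeat a pose let the fingers close. It gives the time, the measured TCP pose, the force, the opening and the grip force at its end, in the units of the state.
- bot.get_obs(): the state, without advancing time (a new reading comes with each control period).
- bot.camera(name): name is "side" or "top" or "wrist"; returns (picture, depth): 420x560x3 uint8, red, green, blue; 420x560 float32, m along the optical axis (not along the pixel's ray), 0 where there is no reading.
- bot.calibration(name): a dict with "intrinsics" (3x3 intrinsics, pixels), "pose" (4x4, takes a point from camera to world coordinates). Camera axes: x right, y up, looking along -z (the intrinsics and any distortion apply to the point x, -y, -z); pixel columns grow to the right and rows downward; lengths in m; the calibration is good to about 2 mm. A picture is of the moment at which its call begins: read the wrist's pose just before it. calibration takes no time and is no camera call; for the wrist camera it gives the pose at the moment of the call.
- bot.job_done(): hands the job in; it is judged then, once.
Trained networks look in the newest picture that a camera, given by its name, has taken for a name from the list of things; names that differ only in an ending like _2 or _b are one class to them, and where a whole thing is asked for, a point or a joint stands for the part that bears it (a point fixed in the world has none). Each returns a list of dicts, best first, with "confidence" (0 to 1); they miss things now and then, are a little off and sometimes report something else, mostly with a low value. They report only what shows in the picture. A call takes as long as a camera call.
- bot.find_in(label, camera): "at" ([x, y, z] in m, in the coordinates of the camera as it stood for that picture, good to about 4 mm: the middle of the surface that is visible of it).
- bot.tip_of(label, camera): "at" ([x, y, z] in m, in the coordinates of the camera as it stood for that picture, good to about 4 mm: a listed point, or the origin of a listed thing).
The state is a dict: "clock": time; "joint_pos": joint angles; "joint_vel": joint speeds; "tau": joint torques, N m; "eef_pos": TCP position; "tool_rot": TCP orientation; "ft_force": force on the tool from outside, world axes, zero at the start; "ft_torque": the same for the moment, N m; "grip_width": finger opening in m; "grasp_force": force on a finger pad.
Only numpy, scipy, OpenCV 4.12 (cv2) and the standard library are available. Lean on these libraries where they do the work, as an engineer would, in place of code of your own. Each camera call takes 0.05 s, during which the arm holds its last target. There are 200 camera calls.

## Working session

There is one attempt and no reset: what is moved stays moved. The work goes in short steps, Python scripts to look and compute and a shell command to move; the robot and the scene stay as the last step left them, time stands still between calls to the robot, and variables do not carry over. Pictures are saved under pics/ and viewed, at most 10 in all, crops included, and the job is handed in when it is done.

```bash
mkdir -p pics
cat > h.py <<'E'
import numpy as np, cv2
from workcell import bot
def W(cam,p,P=None):
    P=np.array(bot.calibration(cam)["pose"]) if P is None else P
    return (P@np.r_[p,1])[:3]
def snap(cam,fn):
    im,d=bot.camera(cam); cv2.imwrite('pics/'+fn,im[:,:,::-1]); return im,d
E
python3 - <<'E'
from h import *
np.set_printoptions(precision=4,suppress=True)
for c in("top","side"):
    snap(c,c+"1.png")
    for l in("stirrer_reactor","lock_reactor_top","lock_empty_top"):
        for r in bot.tip_of(l,c)[:3]: print(c,l,round(r["confidence"],2),W(c,r["at"]))
o=bot.get_obs();print(o["eef_pos"],o["tool_rot"],o["clock"],bot.tcp_to_grasp)
E
```

```text
top stirrer_reactor 0.72 [ 0.4972 -0.2324  0.0008]
top lock_reactor_top 0.71 [ 0.5036 -0.2549  0.1162]
top lock_empty_top 0.51 [0.4936 0.2185 0.1183]
side stirrer_reactor 0.55 [ 0.4924 -0.2336 -0.0024]
side lock_reactor_top 0.66 [ 0.4963 -0.2599  0.119 ]
side lock_empty_top 0.59 [0.4928 0.221  0.1181]
[0.1835 0.4651 0.3038] [ 0.1868  0.9824 -0.0001 -0.    ] 0.4 0.0539
```

View pics/top1.png

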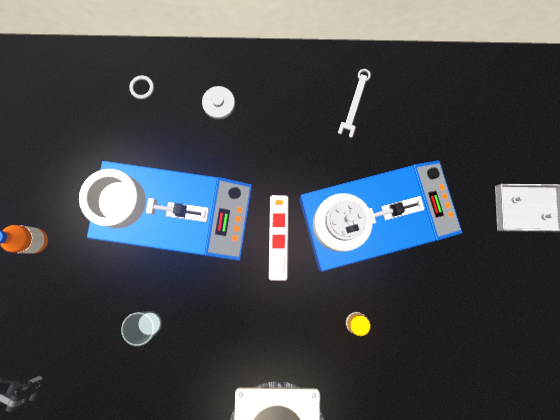

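View pics/side1.png

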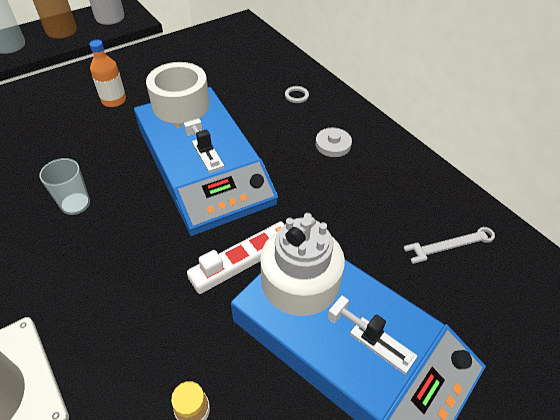

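Run:
```python
from h import *
for c in("top","side"):
    K=bot.calibration(c)["intrinsics"];P=np.array(bot.calibration(c)["pose"])
    for p in([.497,-.232,0],[.50,-.257,.118],[.493,.22,.118]):
        q=np.linalg.inv(P)@np.r_[p,1];u=np.array(K)@[q[0],-q[1],-q[2]];print(c,p,(u/u[2])[:2])
```

```text
top [0.497, -0.232, 0] [375.9279316  215.64952888]
top [0.5, -0.257, 0.118] [399.70258211 208.26127541]
top [0.493, 0.22, 0.118] [177.60064435 208.24162951]
side [0.497, -0.232, 0] [350.57846038 344.80137731]
side [0.5, -0.257, 0.118] [375.84784925 321.72733076]
side [0.493, 0.22, 0.118] [203.37230091 132.01681787]
```

The reactor stirrer is the right one: mantle at about (343,222) in the top view, knob at about (400,208). Its panel is to the right, near (445,199). The empty stirrer is on the left, knob near (178,209). Next I measure the slide direction.

Run:
```python
from h import *
im,d=bot.camera("top");C=bot.calibration("top");K=np.array(C["intrinsics"]);P=np.array(C["pose"])
v,u=np.mgrid[:420,:560]
X=np.stack([(u-K[0,2])/K[0,0]*d,-(v-K[1,2])/K[1,1]*d,-d,np.ones_like(d)],-1)@P.T
r,g,b=[im[...,i].astype(int) for i in range(3)]
m=(b>150)&(r<60)&(abs(X[...,2]-.07)<.012)&(X[...,1]<0)
print(m.sum(),cv2.minAreaRect((X[m][:,:2]*1000).astype(np.float32)))
k=(im.max(-1)<70)&(abs(X[...,2]-.118)<.006)&(X[...,1]<0)
print(k.sum(),X[k][:,:3].mean(0))
```

```text
4991 ((489.9691162109375, -212.37730407714844), (179.23655700683594, 300.3319396972656), 15.728069305419922)
81 [ 0.50069942 -0.2551456   0.1176244 ]
```

```bash
python3 -m jog '[0,0,0.08,0,0,0, 0.02,-0.05,0.08,0,0,-0.05, 0.04,-0.10,0.08,0,0,-0.1, 0.06,-0.15,0.08,0,0,-0.15, 0.08,-0.2,0.08,0,0,-0.2, 0.10,-0.25,0.08,0,0,-0.25, 0.12,-0.3,0.08,0,0,-0.3, 0.15,-0.35,0.08,0,0,-0.35, 0.18,-0.4,0.08,0,0,-0.4, 0.21,-0.45,0.08,0,0,-0.47]' 1
```

```text
clock: 1.28
eef_pos: [0.3374, 0.1273, 0.3684]
tool_rot: [0.607, 0.794, 0.001, 0.0]
ft_force: [1.9, -0.2, 0.5]
grip_width: 0.0857
grasp_force: 0.0
```

```bash
python3 -m jog '[0.02,-0.05,0,0,0,0, 0.04,-0.1,0,0,0,0, 0.06,-0.15,0,0,0,0, 0.08,-0.2,0,0,0,0, 0.10,-0.25,0,0,0,0, 0.12,-0.3,0,0,0,0, 0.14,-0.35,0,0,0,0, 0.17,-0.4,0,0,0,0, 0.195,-0.465,0,0,0,0, 0.195,-0.465,0,0,0,0]'; python3 -m jog '[0,0,-0.02,0,0,0, 0,0,-0.04,0,0,0, 0,0,-0.04,0,0,0]'
python3 - <<'E'
from h import *
P=np.array(bot.calibration("wrist")["pose"])
snap("wrist","w1.png")
for r in bot.tip_of("lock_reactor_top","wrist")[:2]: print(round(r["confidence"],2),W("wrist",r["at"],P))
o=bot.get_obs();print(o["eef_pos"],o["tool_rot"],o["joint_pos"],o["clock"])
E
```

```text
clock: 2.12
eef_pos: [0.494, -0.2462, 0.3673]
tool_rot: [0.606, 0.795, -0.0, 0.0]
ft_force: [1.3, 0.5, 0.1]
grip_width: 0.0855
grasp_force: 0.0
clock: 2.37
eef_pos: [0.4921, -0.2431, 0.3322]
tool_rot: [0.606, 0.795, -0.001, -0.003]
ft_force: [-0.3, 0.4, -0.4]
grip_width: 0.0855
grasp_force: 0.0
0.95 [ 0.50101881 -0.2579394   0.12092221]
[ 0.49278673 -0.2426559   0.33553234] [ 6.05543715e-01  7.95811501e-01 -1.64100914e-04 -9.14429410e-04] [-4.57573702e-01  3.31200122e-01  2.10055484e-01  1.45150955e+00
  2.84431049e-05  8.43324750e-01] 2.4667
```

```bash
python3 -m jog '[0.01,-0.018,-0.03,0,0,0, 0.01,-0.018,-0.07,0,0,0, 0.01,-0.018,-0.11,0,0,0, 0.01,-0.018,-0.14,0,0,0, 0.01,-0.018,-0.17,0,0,0, 0.01,-0.018,-0.195,0,0,0, 0.01,-0.018,-0.21,0,0,0, 0.01,-0.018,-0.217,0,0,0, 0.01,-0.018,-0.217,0,0,0, 0.01,-0.018,-0.217,0,0,0]'
python3 - <<'E'
from h import *
snap("side","s2.png");snap("wrist","w2.png")
E
```

```text
clock: 3.3
eef_pos: [0.5019, -0.2573, 0.1637]
tool_rot: [0.605, 0.796, 0.0, 0.001]
ft_force: [-0.2, -0.8, -0.5]
grip_width: 0.0856
grasp_force: 0.0
```

View pics/s2.png

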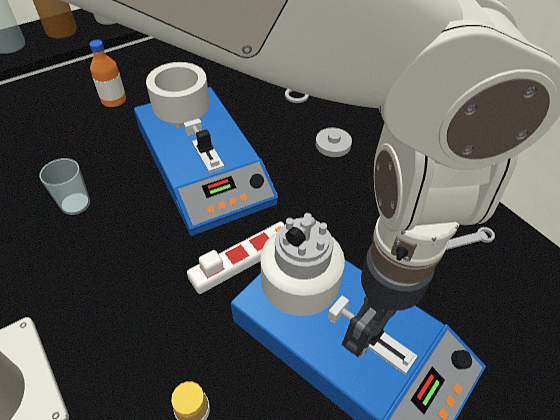

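View pics/w2.png

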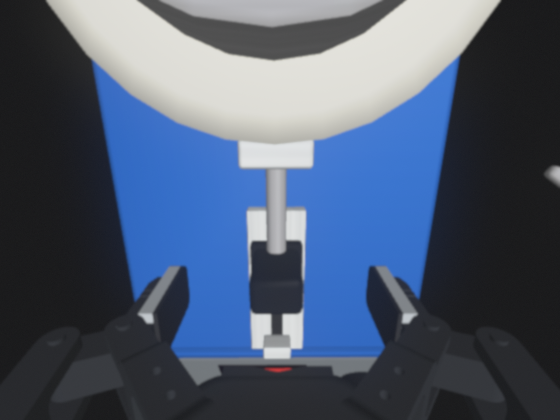

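The fingers straddle the knob, which sits at (275,275) in the wrist view, centred between the pads. Closing on it now.

```bash
python3 -m jog '[0,0,0,0,0,0, 0,0,0,0,0,0, 0,0,0,0,0,0, 0,0,0,0,0,0, 0,0,0,0,0,0, 0,0,0,0,0,0, 0,0,0,0,0,0, 0,0,0,0,0,0]' -1; python3 -m jog '[0.002,-0.007,0,0,0,0, 0.004,-0.014,0,0,0,0, 0.006,-0.021,0,0,0,0, 0.008,-0.028,0,0,0,0, 0.010,-0.035,0,0,0,0, 0.012,-0.042,0,0,0,0, 0.014,-0.048,0,0,0,0, 0.0145,-0.051,0,0,0,0, 0.015,-0.054,0,0,0,0, 0.015,-0.054,0,0,0,0]'
```

```text
clock: 4.07
eef_pos: [0.5015, -0.2572, 0.1627]
tool_rot: [0.605, 0.796, 0.0, 0.0]
ft_force: [0.5, 0.1, 2.6]
grip_width: 0.0226
grasp_force: 60.0
clock: 4.9
eef_pos: [0.5134, -0.2999, 0.1627]
tool_rot: [0.605, 0.796, 0.001, -0.001]
ft_force: [-0.4, 6.2, 7.0]
grip_width: 0.023
grasp_force: 60.6
```

```bash
python3 -m jog '[0.001,-0.003,0,0,0,0, 0.002,-0.006,0,0,0,0, 0.002,-0.006,0,0,0,0, 0.002,-0.006,0,0,0,0]'
```

```text
clock: 5.23
eef_pos: [0.5137, -0.3007, 0.1626]
tool_rot: [0.605, 0.797, 0.004, -0.004]
ft_force: [-3.7, 16.7, 13.3]
grip_width: 0.0233
grasp_force: 61.5
```

The force rose to 17 N with no further motion, so the knob is at its stop. Now release, rise and check.

```bash
python3 -m jog '[-0.001,0.004,0,0,0,0, -0.001,0.004,0,0,0,0, -0.001,0.004,0,0,0,0, -0.001,0.004,0,0,0,0, -0.001,0.004,0,0,0,0, -0.001,0.004,0,0,0,0, -0.001,0.004,0,0,0,0, -0.001,0.004,0,0,0,0]' 1; python3 -m jog '[0,0,0.02,0,0,0, 0,0,0.05,0,0,0, 0,0,0.09,0,0,0, 0,0,0.13,0,0,0, 0,0,0.16,0,0,0, 0,0,0.18,0,0,0, 0,0,0.18,0,0,0, 0,0,0.18,0,0,0]'
python3 - <<'E'
from h import *
P=np.array(bot.calibration("wrist")["pose"])
snap("wrist","w3.png")
for r in bot.tip_of("lock_reactor_top","wrist")[:2]: print(round(r["confidence"],2),W("wrist",r["at"],P))
E
```

```text
clock: 5.9
eef_pos: [0.5139, -0.3022, 0.1622]
tool_rot: [0.606, 0.796, -0.0, -0.0]
ft_force: [-0.5, -0.9, 0.2]
grip_width: 0.0854
grasp_force: 0.0
clock: 6.57
eef_pos: [0.5143, -0.3023, 0.3073]
tool_rot: [0.606, 0.796, 0.0, 0.001]
ft_force: [0.1, 1.0, 0.1]
grip_width: 0.0853
grasp_force: 0.0
0.68 [ 0.5135192  -0.29824696  0.12002604]
```

View pics/w3.png

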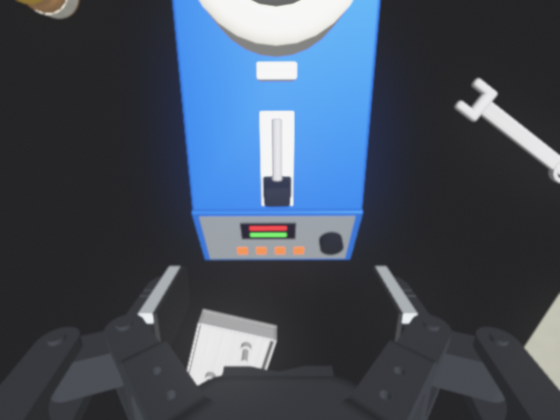

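The knob at (277,190) is against the stop block at the front end of the track. The bolt is well clear of the keeper at (277,70), and the gripper touches nothing.

```bash
python3 -c "from workcell import bot; print(bot.job_done())"
```

```text
the job is handed in; nothing more can be done
None
```

The reactor stirrer's lock knob was slid about 44 mm until it stopped against its front end stop and then released. The empty stirrer's lock was not touched, and the job is handed in; the hand-in returned no verdict.

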